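# Pin the lid back on a lacquered box

### The arm

A 6-joint arm with a two-finger parallel gripper is mounted at the origin on the work surface. World frame = base frame: x ahead of the robot, y to its left, z up, the work surface at z = 0. Lengths are in m, angles in rad, forces in N, time in s.
With the tool pointing down it reaches from about 0.35 to 0.875 m from the base axis. Payload 4.2 kg.
Tool frame: the origin (TCP) lies on the centre line of the jaws, within the pads' length; the fingertips stand 8 mm ahead of it and the grasp point (between the pads) lies 11 mm behind it; z points along the fingers, y is the line along which they close (so a half turn about z gives the same grasp; the last joint's range is limited). The gripper opens to 85 mm and grips with 20 to 120 N. Pads are 22 mm wide; open, the fingers measure 114 mm over their backs; the gripper's body (76 mm by 85 mm) begins 54 mm behind the grasp point. The pads swing forward as they close: fully open they stand 13 mm farther back than shut.
Start: joints at [-0.893, 0.385, 0.008, 0, -1.194, -0.259], TCP at [0.254, -0.571, 0.239] pointing down, gripper open.
Joint ranges: [-3.14, 3.14], [-1.21, 2.06], [-1.07, 1.41], [-3.16, 2.05], [-2.99, -0.16], [-3.1, 3.1]. Speed limits (rad/s): [2.79, 2.79, 3.14, 3.14, 3.14, 3.14].

### API

Orientations are given as a unit quaternion [x, y, z, w].
In Python, from workcell import env, eoat, solver, monitor, get_image, calibration, order, boxes_of, tip_of gives the robot as it stands. The module is installed in compiled form; this text tells all that it offers. Calls block until the motion is done:
- env.reach(position, orientation): joint-space move of the TCP to a pose.
- env.servo_line(position, rotation=None, v=0.15): straight line of the TCP; rotation=None keeps the orientation; v is the mean speed in m/s.
- env.movej(angles): joint-space move.
- eoat.gripper_to(opening): finger opening in m; the grip force is fixed at half the most; returns when the fingers have stopped.
- env.sleep(seconds).
- solver.ik(position, orientation): joint angles nearest the present ones, or None.
- monitor.observe(): the state.
- get_image(name): name is "scene" or "top" or "wrist"; returns (picture, depth): 400x640x3 uint8, red, green, blue; 400x640 float32, m along the optical axis (not along the pixel's ray), 0 where there is no reading.
- calibration(name): a dict with "fx", "fy", "cx", "cy" (pixels), "position" and "orientation" of the camera in the world; the wrist camera has in their place "tool_from_camera" (4x4, takes a point from camera to tool coordinates, whose origin is the TCP and whose axes are the flange's). Camera axes: x right, y up, looking along -z (the intrinsics and any distortion apply to the point x, -y, -z); pixel columns grow to the right and rows downward; lengths in m; the calibration is good to about 2 mm. A picture is of the moment at which its call begins: read the wrist's pose just before it. calibration takes no time and is no camera call.
A pose or a line that the arm cannot do raises env.IKError and nothing moves.
- order.job_done(): hands the job in; it is judged then, once.
Trained networks look in the newest picture that a camera, given by its name, has taken for a name from the list of things; names that differ only in an ending like _2 or _b are one class to them, and where a whole thing is asked for, a point or a joint stands for the part that bears it (a point fixed in the world has none). Each returns a list of dicts, best first, with "p" (0 to 1); they miss things now and then, are a little off and sometimes report something else, mostly with a low value. They report only what shows in the picture. A call takes as long as a camera call. They do not tell look-alikes from the thing itself.
- boxes_of(target, camera): "pixel" ([column, row] in pixels, amid what is visible of it).
- tip_of(target, camera): "pixel" ([column, row] in pixels: a listed point, or the origin of a listed thing).
The state is a dict: "t": time; "qpos": joint angles; "joint_vel": joint speeds; "effort": joint torques, N m; "tool_pos": TCP position; "tcp_rot": TCP orientation; "contact_force": force on the tool from outside, world axes, zero at the start; "moment": the same for the moment, N m; "gripper_width": finger opening in m; "finger_force": force on a finger pad.
Only numpy, scipy, OpenCV 4.12 (cv2) and the standard library are available. Lean on these libraries where they do the work, as an engineer would, in place of code of your own. Each camera call takes 0.05 s, during which the arm holds its last target. There are 200 camera calls.

### The job

The black lacquered box stands on a sloping cradle with its dark red lid laid loosely in place, a few millimetres too far from the hinge side, so the hinge knuckles do not line up. Bring them into line, as by nudging the lid's overhanging edge flush with the box; take the steel hinge pin from its wooden rest, slide it nose first into the upper end of the hinge and on through all five knuckles, then push its head until it is fully home against the first knuckle, past the sprung catch. Do not force the pin or knock the lid off, leave the bowl, the jar and the brush where they are, and let go at the end.

Things in the scene. Friction and masses are not known exactly. Their poses are not given: they have to be found in the camera images.
- hinge_mouth (a point): Centre of the open upper mouth of the hinge, on the hinge line. y axis: down along the line, which slopes 0.50 rad (28.6 degrees) below level; z: square to the lid, out of it; x: level, from the box out past the hinge. Five brass knuckles stand on the line, each 19 mm long, 16.5 mm outside, bore 10.5 mm, starting 0, 21.5, 43, 64.5 and 86 mm from the mouth; 1st, 3rd and 5th are the box's.
- box: Black lacquered box fixed on a pale wooden cradle; origin and axes as hinge_mouth. 130 mm along y (from y = 6 to 136 mm), 96 mm wide (x = -113 to -17 mm), 54 mm deep. The lid's top is 4 mm above the hinge line and nothing on the box stands higher, save the catch cap (14 mm above the line, at y = 96 mm). Upward beyond the mouth the line is free.
- hinge_end (a point): Centre of the hinge's lower end, 105 mm down the line from hinge_mouth; same axes. In the last knuckle, 96 mm from the mouth, a sprung ball catch bears on the pin from above: it takes a push of about 4 to 9 N to pass and then holds the pin by friction. The pin never needs over 20 N.
- lid_knuckle1 (a point): Centre of the lid's upper knuckle, the 2nd in the row, 31 mm down the line from the mouth when in line. The lid (dark red, 8 mm thick, about 0.25 kg) lies loose on the box and starts 3 to 8 mm off line towards hinge_mouth's -x, turned up to 0.012 rad; it slides sideways under 1 to 4 N. In line, its long edge is flush with the box's -x wall (x = -113 mm), past which it juts at first. z up, x level across the hinge.
- lid_knuckle2 (a point): Centre of the lid's lower knuckle, the 4th in the row, 74 mm down the line from the mouth when in line. Same axes as lid_knuckle1.
- pin_mid (a point): Middle of the steel hinge pin's shank, on its axis: 8 mm diameter, 118 mm from under the head to the nose, the last 12 mm tapering to 5.5 mm; head 16 mm diameter, 6 mm thick; 50 g. y axis: along the pin to the nose. At the start it lies level in the rest, its axis 45 mm above the table.
- pin_head (a point): Underside of the pin's head, on the axis; this face meets the hinge mouth when the pin is home. Same axes as pin_mid.
- pin_tip (a point): End of the pin's nose, on the axis, 118 mm from pin_head. Same axes as pin_mid.
- rest: Wooden pin rest, fixed; origin on the table, 58 mm from the underside of the pin's head towards the nose; y axis along the pin. Its 50 mm wide, 12 mm thick base runs from 25 to 111 mm from the head; two notched posts, 5 mm thick and reaching 5 mm above the pin axis, stand 40 and 100 mm from the head. The shank is free between head and first post.
- bowl_center (a point): Bystander: red lacquer bowl, 100 mm across, 50 mm high; point half-way up on its axis.
- jar_center (a point): Bystander: white jar with black lid, 64 mm across, 75 mm high; point half-way up on its axis.
- brush: Bystander: flat lacquer brush, 230 mm long along its y axis, 28 mm wide, 8 mm thick; origin under the middle of its handle.
Not all that is in view belongs to the job. What is meant by the part that bears pin_mid is not purple, and is the smaller of those in its own colour. What is shaped like the part that bears lid_knuckle1 but pink is not meant.

How it is judged:
On the way:
1. the pin's nose is in the hinge from its upper end, through the first lid knuckle (y of pin_tip in the frame of hinge_mouth between 0.045 and 0.104 m and x of pin_tip in the frame of hinge_mouth between -0.004 and 0.004 m and z of pin_tip in the frame of hinge_mouth between -0.004 and 0.004 m and distance between hinge_mouth and lid_knuckle1 below 0.0355 m and x of lid_knuckle1 in the frame of hinge_mouth between -0.0045 and 0.0045 m and z of lid_knuckle1 in the frame of hinge_mouth between -0.0045 and 0.0045 m and x of lid_knuckle2 in the frame of hinge_mouth between -0.0045 and 0.0045 m and z of lid_knuckle2 in the frame of hinge_mouth between -0.0045 and 0.0045 m), for 0.1 s.
At the end, for the whole second after the job is handed in: The pin lies through all five knuckles: head underside within 3 mm of the hinge mouth along the line, head and nose within 4 mm of the line, direction within 4 degrees; both lid knuckles within 4.5 mm of the line; pin and lid at rest (y of pin_head in the frame of hinge_mouth between -0.003 and 0.003 m and x of pin_head in the frame of hinge_mouth between -0.004 and 0.004 m and z of pin_head in the frame of hinge_mouth between -0.004 and 0.004 m and x of pin_tip in the frame of hinge_mouth between -0.004 and 0.004 m and z of pin_tip in the frame of hinge_mouth between -0.004 and 0.004 m and angle between the y axis of pin_mid and the y axis of hinge_mouth, either way round below 0.07 rad and distance between hinge_mouth and lid_knuckle1 below 0.0355 m and x of lid_knuckle1 in the frame of hinge_mouth between -0.0045 and 0.0045 m and z of lid_knuckle1 in the frame of hinge_mouth between -0.0045 and 0.0045 m and x of lid_knuckle2 in the frame of hinge_mouth between -0.0045 and 0.0045 m and z of lid_knuckle2 in the frame of hinge_mouth between -0.0045 and 0.0045 m and linear speed of each of pin, lid below 0.01 m/s); the robot touches nothing.
It fails at once if the lid was knocked off its place (moved more than 20 mm) (distance of lid_knuckle1 from where it was at the start of the episode above 0.02 m).
It fails at once if the pin was forced (more than 45 N against the box or lid) (contact force between pin and stand above 45 N or contact force between pin and lid above 45 N).
It fails at once if the bowl was moved more than 30 mm (distance of bowl_center from where it was at the start of the episode above 0.03 m).
It fails at once if the jar was moved more than 30 mm (distance of jar_center from where it was at the start of the episode above 0.03 m).
It fails at once if the brush was moved more than 30 mm (distance of brush from where it was at the start of the episode above 0.03 m).
It also fails if it takes over 69 s, if anything falls off the work surface, if the arm or the gripper's body presses on something with over 40 N, if the wrist force passes 120 N, or if a joint passes its speed limit or range.

## Working session

There is one attempt and no reset: what is moved stays moved. The work goes in short steps, each a Python script; the robot and the scene stay as the last script left them, time stands still between calls to the robot, and variables do not carry over. Pictures are saved under pics/ and viewed, at most 10 in all, crops included, and the job is handed in when it is done.

```bash
mkdir -p pics; cat > h.py <<'E'
import numpy as np, cv2
from scipy.spatial.transform import Rotation as R
from workcell import env, eoat, solver, monitor, get_image, calibration, order, boxes_of, tip_of
def campose(n, st=None):
    c=calibration(n)
    if 'tool_from_camera' in c:
        st=st or monitor.observe()
        T=np.eye(4);T[:3,:3]=R.from_quat(st['tcp_rot']).as_matrix();T[:3,3]=st['tool_pos']
        T=T@np.array(c['tool_from_camera'])
    else:
        T=np.eye(4);T[:3,:3]=R.from_quat(c['orientation']).as_matrix();T[:3,3]=c['position']
    return c,T
def ray(px,c,T):
    K=np.array([[c['fx'],0,c['cx']],[0,c['fy'],c['cy']],[0,0,1]])
    d=np.array(c.get('distortion',np.zeros(5)),float)
    u=cv2.undistortPoints(np.array([[px]],float),K,d)[0,0]
    return T[:3,3],T[:3,:3]@np.array([u[0],-u[1],-1])
def at_depth(px,dep,c,T):
    o,d=ray(px,c,T); return o+d*dep
def at_z(px,z,c,T):
    o,d=ray(px,c,T); return o+d*(z-o[2])/d[2]
def proj(P,c,T):
    q=(np.asarray(P)-T[:3,3])@T[:3,:3]
    p=np.array([q[0],-q[1],-q[2]])
    K=np.array([[c['fx'],0,c['cx']],[0,c['fy'],c['cy']],[0,0,1]])
    return cv2.projectPoints(p[None],np.zeros(3),np.zeros(3),K,np.array(c.get('distortion',np.zeros(5)),float))[0][0,0]
E
python3 - <<'E'
from h import *
for n in ['scene','top']:
    im,d=get_image(n); cv2.imwrite(f'pics/{n}0.png',im[...,::-1]); np.savez(f'{n}0.npz',im=im,d=d)
    c,T=campose(n); print(n,c)
    for t in ['hinge_mouth','hinge_end','lid_knuckle1','lid_knuckle2','pin_mid','pin_head','pin_tip','rest','box','bowl_center','jar_center','brush']:
        for r in tip_of(t,n)[:3]:
            p=np.array(r['pixel']);i=np.clip(p.round().astype(int),0,[639,399]);dd=d[i[1],i[0]]
            print(t,p.round(1),round(r['p'],2),at_depth(p,dd,c,T).round(3), at_z(p,.045,c,T).round(3) if 'pin' in t else '')
print(calibration('wrist')); print(monitor.observe())
E
```

```text
scene {'fx': 472.48583261344027, 'fy': 472.48583261344027, 'cx': 317.4569473691, 'cy': 192.2008344430718, 'position': array([1.05905359, 0.82523736, 1.17622553]), 'orientation': array([0.0939338 , 0.35027289, 0.90372255, 0.2275322 ])}
hinge_mouth [334.6 199.1] 0.61 [0.572 0.054 0.155] 
hinge_end [342.4 235. ] 0.55 [0.558 0.089 0.015] 
lid_knuckle1 [338.8 219.4] 0.91 [0.587 0.107 0.127] 
lid_knuckle1 [304.1 242.1] 0.9 [0.674 0.057 0.015] 
lid_knuckle1 [292.9 249.6] 0.89 [0.716 0.065 0.014] 
lid_knuckle2 [338.8 219.4] 0.91 [0.587 0.107 0.127] 
lid_knuckle2 [304.1 242.1] 0.9 [0.674 0.057 0.015] 
lid_knuckle2 [292.9 249.6] 0.89 [0.716 0.065 0.014] 
pin_mid [313.3 131.7] 0.64 [ 0.396 -0.404 -0.003] [ 0.423 -0.354  0.045]
pin_mid [354.9 148.5] 0.57 [ 0.305 -0.248 -0.003] [ 0.336 -0.204  0.045]
pin_mid [312.4 154.7] 0.53 [ 0.48  -0.255  0.036] [ 0.484 -0.246  0.045]
pin_head [313.6 143.3] 0.43 [ 0.425 -0.347 -0.005] [ 0.452 -0.297  0.045]
pin_head [360.3 158. ] 0.42 [ 0.325 -0.181  0.013] [ 0.345 -0.153  0.045]
pin_head [309.3 118.2] 0.39 [ 0.382 -0.464  0.014] [ 0.399 -0.43   0.045]
pin_ti
[... 2704 characters left out ...]
ay([-8.93389344e-01,  3.84682609e-01,  7.89515844e-03, -9.20854080e-06,
       -1.19399089e+00, -2.58581552e-01]), 'joint_vel': array([-7.77819779e-04, -4.27562530e-04,  3.31086437e-04, -8.34915623e-05,
        7.52970218e-05, -7.18271274e-05]), 'effort': array([ 1.88374447e-04, -3.92085743e+01,  1.88617587e+01,  4.19066548e+00,
       -4.44090856e-04, -1.39636296e-05]), 'tool_pos': array([ 0.25418492, -0.5709525 ,  0.23931932]), 'tcp_rot': array([-2.07883824e-01,  9.78153524e-01, -6.09408189e-06,  7.87730318e-06]), 'contact_force': array([0.55443637, 0.17083935, 0.49348252]), 'moment': array([ 0.00295989,  0.01420574, -0.00695905]), 'finger_force': 0.0, 'gripper_width': 0.08545951281884155}
```

View pics/top0.png

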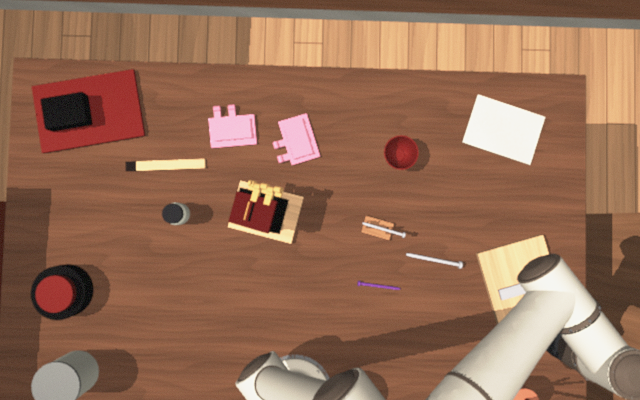

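View pics/scene0.png

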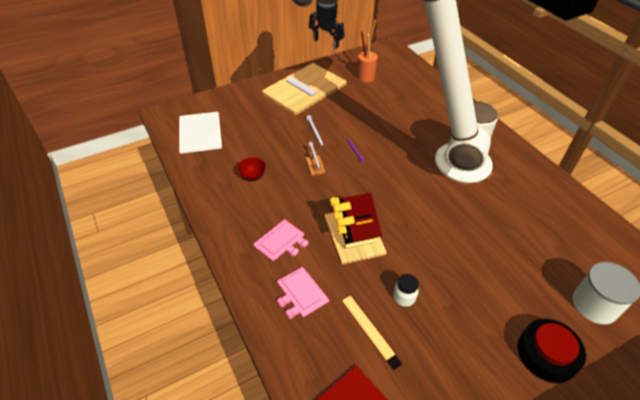

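Pin candidates in top: the steel pin in the rest (384,229), the larger loose steel pin (435,261), and the purple pin (378,286). The smaller steel one in the rest is meant. The hinge is on the box at (265,190). The pink lid shapes at (232,130) and (297,140) are decoys.

I'll check the choice with a close crop and compute the rough hinge pose.

```bash
python3 - <<'E'
from h import *
z=np.load('top0.npz');im=z['im'];d=z['d']
a=cv2.resize(im[205:300,340:475],None,fx=5,fy=5,interpolation=cv2.INTER_CUBIC)
b=cv2.resize(im[170:250,220:310],None,fx=5,fy=5,interpolation=cv2.INTER_CUBIC)
b=cv2.copyMakeBorder(b,0,max(0,a.shape[0]-b.shape[0]),0,0,cv2.BORDER_CONSTANT)
out=cv2.resize(np.hstack([a[:b.shape[0]],b]),(800,int(800*475/1125))); cv2.imwrite('pics/crop1.png',out[...,::-1])
c,T=campose('top'); cs,Ts=campose('scene')
def tri(p,q):
    o1,d1=ray(p,c,T);o2,d2=ray(q,cs,Ts)
    s=np.linalg.lstsq(np.c_[d1,-d2],o2-o1,rcond=None)[0]
    A=o1+s[0]*d1;B=o2+s[1]*d2; return ((A+B)/2).round(4),np.linalg.norm(A-B).round(4)
print('mouth',tri([280.5,193.8],[334.6,199.1]),'end',tri([246,181.1],[342.4,235]))
print('pinmid',tri([381.5,228.8],[312.4,154.7]))
# lid plane from dark red pixels in top
hsv=cv2.cvtColor(im,cv2.COLOR_RGB2HSV)
m=((hsv[...,0]<8)|(hsv[...,0]>172))&(hsv[...,1]>150)&(hsv[...,2]<130)
m[:180]=0;m[235:]=0;m[:,:225]=0;m[:,305:]=0
m=cv2.erode(m.astype(np.uint8),np.ones((3,3)))>0
ys,xs=np.nonzero(m&(d>0)); P=np.array([at_depth([x,y],d[y,x],c,T) for x,y in zip(xs,ys)])
ce=np.median(P,0); _,_,V=np.linalg.svd(P-ce); print(len(P),ce.round(3),V[2].round(3),P.min(0).round(3),P.max(0).round(3))
E
```

```text
mouth (array([0.5654, 0.0452, 0.1425]), np.float64(0.0014)) end (array([0.5975, 0.1429, 0.1029]), np.float64(0.0042))
pinmid (array([ 0.4822, -0.2392,  0.0488]), np.float64(0.0103))
800 [0.513 0.112 0.127] [-0.112 -0.467 -0.877] [0.47  0.058 0.087] [0.567 0.183 0.155]
```

View pics/crop1.png

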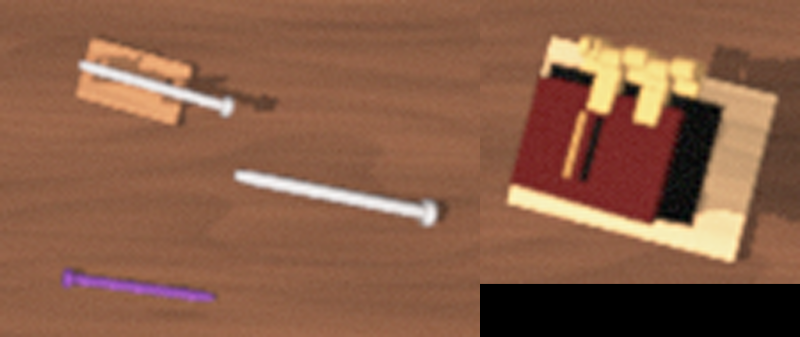

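The crop confirms it: the pin in the rest is the short steel one, head at right. The larger loose steel pin and the purple one are decoys. The pin and hinge are nearly parallel in yaw. Next I check that every planned pose is reachable, then look at the hinge close up.

```bash
cat >> h.py <<'E'
def frame(n):  # hinge axes from lid normal
    hz=n/np.linalg.norm(n); hx=np.array([hz[1],-hz[0],0]); hx/=np.linalg.norm(hx)
    return np.c_[hx,np.cross(hz,hx),hz]
H=frame(np.array([.112,.467,.877])); M=np.array([.566,.049,.1495])
def tool(xd,zd):
    zd=zd/np.linalg.norm(zd);yd=np.cross(zd,xd);yd/=np.linalg.norm(yd)
    return R.from_matrix(np.c_[np.cross(yd,zd),yd,zd]).as_quat()
def look(target,q,L,):
    Tc=np.array(calibration('wrist')['tool_from_camera']); Rm=R.from_quat(q).as_matrix()
    return target-Rm@(Tc[:3,3]-L*Tc[:3,2])
def hw(p): return M+H@np.array(p,float)
E
python3 - <<'E'
from h import *
hx,hy,hz=H.T
print(hx,hy,hz)
pm=np.array([.48,-.238,.045]); pd=np.array([.28,.96,0]);pd/=np.linalg.norm(pd)
for s in (1,-1):
    q=tool(s*hy,-hz); qp=tool(s*pd,np.array([0,0,-1.])); qn=tool(-s*hx,-hz)
    for nm,p,qq in [('lookh',look(hw([-.02,.05,0]),q,.18),q),('lookp',look(pm,qp,.18),qp),('grasp',pm-pd*.045-[0,0,.011],qp),('lift',pm-pd*.045+[0,0,.1],qp),
        ('pre',hw([0,-.14,-.011]),q),('in',hw([0,-.01,-.011]),q),('nudge',hw([-.15,.071,-.01]),qn),('nudgeup',hw([-.15,.071,.06]),qn)]:
        k=solver.ik(p,qq); print(s,nm,np.round(p,3),None if k is None else np.round(k,2))
E
```

```text
[ 0.97242509 -0.23321544  0.        ] [ 0.20455428  0.85291831 -0.48029981] [0.11201333 0.46705558 0.87710438]
1 lookh [0.558 0.096 0.169] [ 0.61  0.48 -0.23  0.34 -1.26  2.12]
1 lookp [ 0.475 -0.258  0.083] [-0.2   0.41 -0.4   0.   -0.76  3.06]
1 grasp [ 0.467 -0.281  0.034] None
1 lift [ 0.467 -0.281  0.145] None
1 pre [ 0.536 -0.076  0.207] [ 0.36  0.35 -0.38  0.45 -1.18  2.3 ]
1 in [0.563 0.035 0.145] [ 0.52  0.49 -0.32  0.39 -1.16  2.16]
1 nudge [0.434 0.14  0.107] [ 0.82  0.43 -0.51  0.27 -1.1  -2.81]
1 nudgeup [0.441 0.173 0.168] [ 0.85  0.38 -0.37  0.23 -1.27 -2.78]
-1 lookh [0.564 0.132 0.149] [ 0.66  0.54 -0.19  0.32 -1.26 -1.06]
-1 lookp [ 0.485 -0.218  0.083] [-0.12  0.4  -0.42  0.   -0.75 -0.17]
-1 grasp [ 0.467 -0.281  0.034] [-0.24  0.49 -0.43  0.   -0.65 -0.04]
-1 lift [ 0.467 -0.281  0.145] [-0.24  0.34 -0.32  0.   -0.91 -0.04]
-1 pre [ 0.536 -0.076  0.207] [ 0.36  0.35 -0.38  0.45 -1.18 -0.84]
-1 in [0.563 0.035 0.145] [ 0.52  0.49 -0.32  0.39 -1.16 -0.99]
-1 nudge [0.434 0.14  0.107] [ 0.82  0.43 -0.51  0.27 -1.1   0.33]
-1 nudgeup [0.441 0.173 0.168] [ 0.85  0.38 -0.37  0.23 -1.27  0.36]
```

```bash
python3 - <<'E'
from h import *
hx,hy,hz=H.T
q=tool(-hy,-hz); p=look(hw([-.04,.055,0]),q,.24)
env.reach(p,q); st=monitor.observe(); c,T=campose('wrist',st)
im,d=get_image('wrist'); cv2.imwrite('pics/w1.png',im[...,::-1]); np.savez('w1.npz',im=im,d=d,T=T)
for t in ['hinge_mouth','hinge_end','lid_knuckle1','box']:
    for r in tip_of(t,'wrist')[:3]:
        px=np.array(r['pixel']);i=np.clip(px.round().astype(int),0,[639,399]);P=at_depth(px,d[i[1],i[0]],c,T)
        print(t,px.round(1),round(r['p'],2),P.round(4),((P-M)@H).round(4))
print(proj(M,c,T),proj(hw([0,.105,0]),c,T),monitor.observe()['t'])
E
```

```text
hinge_mouth [250.4 110. ] 0.93 [ 5.856e-01 -4.380e-02  5.000e-04] [ 0.0407 -0.0036 -0.1719]
hinge_end [256.2 265. ] 0.62 [0.5929 0.1357 0.1091] [0.0059 0.0989 0.008 ]
lid_knuckle1 [180.1 212. ] 0.94 [0.6731 0.0583 0.0162] [ 0.1019  0.0939 -0.1006]
lid_knuckle1 [261.8 159.6] 0.9 [0.5706 0.0733 0.1423] [-0.0012  0.0251  0.0055]
lid_knuckle1 [260.8 220.2] 0.64 [0.5815 0.1085 0.1243] [0.0012 0.066  0.0074]
box [251.4 110. ] 0.93 [ 0.5845 -0.0433  0.0009] [ 0.0395 -0.0036 -0.1714]
[259.56538016 119.64003791] [266.85189681 267.78656437] 4.3333
```

View pics/w1.png

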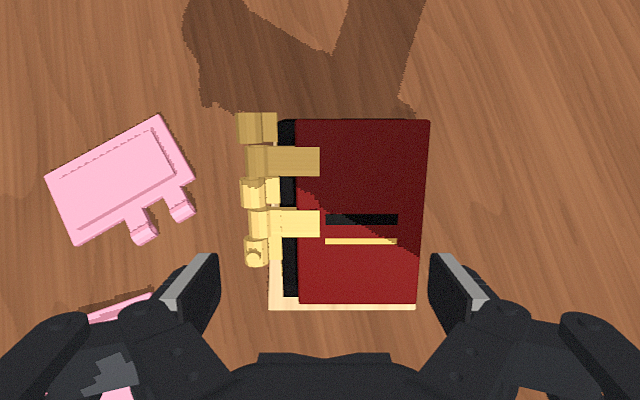

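The wrist view shows the hinge knuckles stacked at columns 238–277, rows 111–267, with the mouth at the top (~250,110). The lid knuckles, at rows 146–176 and 209–237, are offset to the right, i.e. towards -x. I'll fit the lid plane and the hinge cylinder from depth.

```bash
cat > fit.py <<'E'
from h import *
from scipy.optimize import least_squares
def cloud(im,d,c,T):
    v,u=np.mgrid[0:400,0:640]; 
    p=np.stack([(u-c['cx'])/c['fx'],-(v-c['cy'])/c['fy'],-np.ones(u.shape)],-1)*d[...,None]
    return p@T[:3,:3].T+T[:3,3]
def fit(im,d,c,T,H,M,verbose=1):
    P=cloud(im,d,c,T); hsv=cv2.cvtColor(im,cv2.COLOR_RGB2HSV).astype(int)
    Q=(P-M)@H
    near=(d>0)&(abs(Q[...,2])<.03)&(Q[...,1]>-.02)&(Q[...,1]<.15)&(Q[...,0]>-.16)&(Q[...,0]<.03)
    red=near&((hsv[...,0]<6)|(hsv[...,0]>172))&(hsv[...,1]>150)
    red=cv2.erode(red.astype(np.uint8),np.ones((5,5)))>0
    L=P[red]
    for _ in range(3):
        ce=L.mean(0);n=np.linalg.svd(L-ce,full_matrices=False)[2][2]; n*=np.sign(n[2]); r=(L-ce)@n; L=L[abs(r)<3*r.std()+1e-5]
    H=frame(n)
    brass=near&(hsv[...,0]>15)&(hsv[...,0]<32)&(hsv[...,1]>80)
    return H,ce,r.std(),P,brass,red
E
python3 - <<'E'
from fit import *
z=np.load('w1.npz');im,d,T=z['im'],z['d'],z['T'];c=calibration('wrist')
H2,ce,s,P,br,red=fit(im,d,c,T,H,M)
print(H2.round(4),ce,s,'slope',np.arcsin(np.hypot(*H2[:2,2])))
M2=M+H2[:,2]*(((ce-M)@H2[:,2])-.004)
Q=(P-M2)@H2
for v in range(108,272,4):
    m=br[v]&(Q[v,:,2]>-.012)
    u=np.nonzero(m)[0]
    if len(u): 
        k=u[:28:3]; print(v,u.min(),u.max(),'y',Q[v,u[:10].min():u[:10].max(),1].mean().round(4),'x',(Q[v,k,0]*1e3).round(1),'z',(Q[v,k,2]*1e3).round(1))
lq=(P[red]-M2)@H2; print('lid',lq.min(0),lq.max(0))
E
```

```text
[[ 0.9732  0.202   0.1103]
 [-0.2302  0.8542  0.4663]
 [ 0.     -0.4792  0.8777]] [0.51286077 0.11850816 0.1227207 ] 0.000635612573082627 slope 0.4997167825947288
112 259 275 y -0.0046 x [ 1.8 -0.3 -2.5 -4.5 -6.5 -8.7] z [-8.4 -7.8 -7.  -6.9 -6.4 -5. ]
116 235 276 y -0.0025 x [14.9 12.5 10.2  8.5  6.5  4.7  3.   1.2 -0.1 -1. ] z [ 4.2  6.4  7.9  7.3  8.1  7.7  6.8  6.   2.7 -3.1]
120 235 277 y -0.0001 x [15.  12.3 10.4  8.5  6.5  5.   2.9  1.5 -0.1 -0.7] z [ 4.7  8.   8.1  7.9  8.4  6.9  7.6  5.5  3.4 -4.2]
124 236 289 y 0.0024 x [14.9 11.9  9.9  8.   6.   4.4  2.6  1.1 -0.5 -1.6] z [ 3.2  7.5  8.2  8.3  8.8  7.5  6.7  4.5  3.  -2.1]
128 236 281 y 0.0049 x [14.9 12.3 10.2  8.1  6.3  4.5  2.9  0.8 -0.6 -1.2] z [ 3.7  6.7  7.6  8.3  7.9  7.6  6.3  6.9  4.2 -3.6]
132 236 277 y 0.0074 x [15.3 12.1 10.4  8.5  6.2  4.6  2.9  1.1 -0.4 -1. ] z [ 3.   8.   7.5  7.3  9.   7.8  7.   6.2  3.8 -4.2]
136 236 277 y 0.0099 x [15.3 12.7 10.3  8.4  6.4  4.8  2.7  1.6 -0.2 -0.9] z [ 3.5  6.6  8.4  8.7  9.   7.7  8.4  4.5  3.7 -3.5]
140 237 277 y 0.0124 x [14.5 11.9  9.8  7.8  6.   4.3  2.5  1.  -0.8 -1
[... 3203 characters left out ...]
  9.9  7.6  5.8  3.8  2.  -0.  -1.2 -3.4] z [ 4.1  7.4  8.3  9.1  8.1  7.4  6.4  1.9 -3.5 -3.5]
252 244 282 y 0.0892 x [15.8 12.3  9.2  7.   5.4  4.   2.2  0.4 -0.7 -2.5] z [ 2.   7.6 11.9 12.7 10.9  7.3  5.8  4.4 -1.9 -4.2]
256 245 282 y 0.0908 x [14.5 10.5  8.5  6.1  4.4  2.9  1.7 -0.  -1.1 -3.2] z [ 5.2 13.2 13.1 14.3 12.9 10.1  5.4  3.5 -2.6 -3.3]
260 245 282 y 0.0933 x [15.2 10.6  8.6  6.6  4.4  3.7  2.   0.1 -8.2] z [ 3.3 13.4 13.3 13.2 13.7  6.8  4.9  3.4 -8.5]
264 246 282 y 0.0974 x [14.6 11.4  8.   5.9  5.   3.   1.4 -9.4] z [ 3.5  7.7 13.6 14.1  8.2  8.   4.9 -4.4]
268 281 282 y 0.1098 x [-8.7] z [-8.4]
lid [-0.10813293  0.0008008   0.00156196] [-0.02309817  0.13158569  0.00654284]
```

```bash
cat >> fit.py <<'E'
def hinge(im,d,c,T,H,M,yaw=True):
    H,ce,s,P,br,red=fit(im,d,c,T,H,M)
    M=M+H[:,2]*(((ce-M)@H[:,2])-.004)
    Q=(P-M)@H; out={}
    q=Q[br&(Q[...,2]>.002)&(abs(Q[...,0])<.025)]
    # y offset: knuckle/gap pattern by matching tall points
    tall=q[(q[:,2]>.0055)&(q[:,2]<.011)][:,1]; h,e=np.histogram(tall,np.arange(-.03,.14,.0005)); yc=(e[1:]+e[:-1])/2
    def score(o): 
        k=yc-o; ph=k%.0215; return h[(k>0)&(k<.105)&(ph<.019)].sum()-h[~((k>0)&(k<.105)&(ph<.019))].sum()
    os=np.arange(-.02,.02,.0005); sc=np.array([score(o) for o in os]); y0=os[sc>=sc.max()-.005*len(tall)].mean()
    res=lambda p,k:np.hypot(k[:,0]-p[0]-p[1]*(k[:,1]-y0-.05),k[:,2]-p[2])-.00825
    def sel(a): return q[np.any([(q[:,1]>y0+u+.002)&(q[:,1]<y0+u+.017) for u in a],0)&((q[:,1]<y0+.086)|(q[:,1]>y0+.2))]
    def cyl(a,ks,guess):
        k=sel(a); k=k[(k[:,2]>.0025)&(k[:,2]<.011)&(k[:,0]>guess-.006)]
        if ks=='lid': k=k[(k[:,2]>.0052)|(k[:,0]>guess)]
        f=least_squares(res,[guess,0,0],args=(k,),loss='soft_l1',f_scale=.0005); return f.x,len(k)
    g=np.median(sel([0,.043])[:,0])
    b=cyl([0,.043],'box',g)
    l1=cyl([.0215],'lid',b[0][0]-.002); l2=cyl([.0645],'lid',b[0][0]-.002)
    return H,M,y0,b,l1,l2,s
E
python3 - <<'E'
from fit import *
z=np.load('w1.npz');im,d,T=z['im'],z['d'],z['T'];c=calibration('wrist')
H2,M2,y0,b,l1,l2,s=hinge(im,d,c,T,H,M)
print(y0,b,l1,l2)
x0,k,z0=b[0]
M3=M2+H2@[x0-k*.05,y0,0]
print('M',M3,'k',k); np.savez('HM.npz',H=H2,M=M3)
# lid -x edge and side surroundings
P=cloud(im,d,c,T);Q=(P-M3)@H2
for v in (140,180,220,260,290):
    u=np.arange(410,446,3); print(v,(Q[v,u,0]*1e3).round(0),(Q[v,u,2]*1e3).round(0))
E
```

```text
-0.004749999999999987 (array([0.00766192, 0.00175201, 0.0001901 ]), 1045) (array([0.00320196, 0.00820371, 0.00015731]), 359) (array([0.00269782, 0.02584141, 0.00016709]), 326)
M [0.57230628 0.0427551  0.15093974] k 0.0017520086771114223
140 [-105. -107. -109. -111. -113. -115. -117. -167. -170. -173. -177. -180.] [   2.    3.    3.    4.    4.    4.    4. -152. -153. -152. -152. -154.]
180 [-106. -109. -110. -113. -115. -117. -160. -163. -167. -169. -173. -176.] [   5.    4.    5.    4.    4.    3. -130. -130. -132. -130. -131. -131.]
220 [-108. -111. -112. -114. -117. -154. -157. -160. -163. -166. -169. -172.] [   4.    3.    5.    4.    2. -111. -111. -110. -110. -111. -109. -110.]
260 [-110. -112. -114. -145. -148. -151. -154.  -92.  -92.  -92.  -92.  -93.] [  3.   5.   5. -91. -90. -90. -91. 104. 107. 111. 112. 113.]
290 [-112. -114. -116. -143. -146. -149.  -91.  -91.  -91.  -91.  -91.  -91.] [  2.   4.   4. -77. -76. -76. 104. 108. 111. 114. 117. 120.]
```

```bash
cat >> h.py <<'E'
import os
if os.path.exists('HM.npz'):
    _z=np.load('HM.npz'); H=_z['H']; M=_z['M']
hx,hy,hz=H.T
def F(): return np.array(monitor.observe()['contact_force'])@H
E
python3 - <<'E'
from h import *
q=tool(hx,-hz)
env.reach(hw([-.142,.071,.06]),q); eoat.gripper_to(.06)
env.servo_line(hw([-.142,.071,-.010]),v=.15); env.sleep(.1)
f0=F(); print(f0.round(2),monitor.observe()['t'])
x=-.142
while x<-.118:
    x+=.001 if x<-.130 else .0006
    env.servo_line(hw([x,.071,-.010]),v=.03)
    f=F()-f0; tp=(monitor.observe()['tool_pos']-M)@H
    print(round(x,4),tp[:1].round(4),f.round(1))
    if f[0]<-9: break
print(monitor.observe()['t'])
E
```

```text
[-0.43  0.19  0.29] 6.7167
-0.141 [-0.1408] [ 0.7  0.5 -0.6]
-0.14 [-0.1399] [ 0.6 -1.1 -0.9]
-0.139 [-0.139] [-0.2 -0.4  0.6]
-0.138 [-0.138] [ 0.2  0.9 -0.1]
-0.137 [-0.137] [0.3 0.8 0.1]
-0.136 [-0.1359] [ 1.1 -0.6  0.2]
-0.135 [-0.135] [ 0.7  0.1 -0.5]
-0.134 [-0.134] [-0.3 -0.5 -0.4]
-0.133 [-0.1329] [ 0.1 -0.2 -1. ]
-0.132 [-0.132] [ 0.5 -0.5 -0.6]
-0.131 [-0.1309] [-0.6 -0.2 -0.5]
-0.13 [-0.1299] [ 0.8 -0.2 -0.3]
-0.1294 [-0.1294] [ 0.5 -0.  -0.4]
-0.1288 [-0.1288] [ 0.7  0.7 -0.7]
-0.1282 [-0.1282] [-0.   0.4 -0.5]
-0.1276 [-0.1276] [ 0.4 -0.3 -0.1]
-0.127 [-0.1272] [-1.3 -0.8  0.4]
-0.1264 [-0.1266] [-2.4 -1.1  0.5]
-0.1258 [-0.1259] [-1.9 -1.2  0.3]
-0.1252 [-0.1252] [-0.9 -1.5  1.3]
-0.1246 [-0.1246] [-1.7 -1.8  0.1]
-0.124 [-0.124] [-2.4 -1.4  1.4]
-0.1234 [-0.1234] [-2.4 -1.3  0.4]
-0.1228 [-0.1233] [-3.7 -2.3  1.6]
-0.1222 [-0.1232] [-7.4 -1.1  3. ]
-0.1216 [-0.1232] [-10.8  -1.1   4.6]
13.2167
```

```bash
python3 - <<'E'
from fit import *
env.servo_line(hw([-.135,.071,-.010]),v=.1); env.servo_line(hw([-.14,.071,.06]),v=.3)
q=tool(-hy,-hz); env.reach(look(hw([-.04,.055,0]),q,.24),q); env.sleep(.2)
st=monitor.observe(); c,T=campose('wrist',st); im,d=get_image('wrist'); np.savez('w2.npz',im=im,d=d,T=T)
H2,M2,y0,b,l1,l2,s=hinge(im,d,c,T,H,M)
print(b,l1,l2,y0)
M3=M2+H2@[b[0][0]-b[0][1]*.05,y0,0]; print(M,M3,(M3-M)@H,b[0][1])
pm=np.array([.48,-.238,.045]); pd=np.array([.28,.96,0]);pd/=np.linalg.norm(pd)
qp=tool(-pd,np.array([0,0,-1.])); env.reach(look(pm-pd*.01,qp,.22),qp); env.sleep(.2)
st=monitor.observe(); c,T=campose('wrist',st); im,d=get_image('wrist'); cv2.imwrite('pics/w3.png',im[...,::-1]); np.savez('w3.npz',im=im,d=d,T=T)
for t in ['pin_head','pin_tip','pin_mid','rest']:
    for r in tip_of(t,'wrist')[:2]:
        px=np.array(r['pixel']); print(t,px.round(1),round(r['p'],2),at_z(px,.045,c,T).round(4))
print(monitor.observe()['t'])
E
```

```text
(array([6.83647079e-05, 3.43855805e-03, 2.08996485e-04]), 992) (array([-0.00021107, -0.01575568,  0.0001952 ]), 469) (array([-0.0003419 ,  0.0153485 ,  0.00019804]), 413) 1.734723475976807e-17
[0.57230628 0.0427551  0.15093974] [0.57220282 0.04276759 0.15091843] [-1.03559653e-04 -2.88693110e-08 -2.42946157e-05] 0.0034385580511951497
pin_head [324.4 112.1] 0.67 [ 0.4628 -0.2982  0.045 ]
pin_head [554.6 209.8] 0.63 [ 0.3377 -0.1986  0.045 ]
pin_tip [397.3  53.3] 0.9 [ 0.4137 -0.3179  0.045 ]
pin_tip [551.3  39.7] 0.85 [ 0.3284 -0.3007  0.045 ]
pin_mid [554.1 127.3] 0.79 [ 0.3323 -0.2512  0.045 ]
pin_mid [327.5 205.3] 0.75 [ 0.4769 -0.2421  0.045 ]
rest [327.6 192.4] 0.97 [ 0.4745 -0.2503  0.045 ]
17.3667
```

View pics/w3.png

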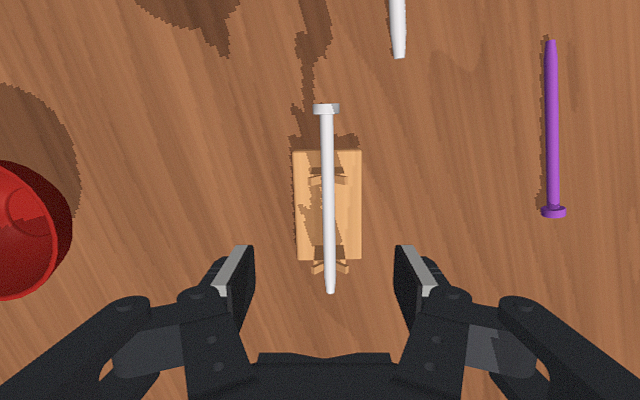

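The wrist view shows the chosen pin in its rest, head at (326,108) and nose at (331,293), with the decoys clear of it. The lid is now aligned to 0.4 mm. I'll fit the pin axis, grasp, lift, and measure the pin in the hand.

```bash
cat >> fit.py <<'E'
def white(im,P,m):
    hsv=cv2.cvtColor(im,cv2.COLOR_RGB2HSV).astype(int)
    return m&(hsv[...,1]<50)&(hsv[...,2]>110)
def pinfit(pts,p0,dirn,r=.004):
    # axis fit: points on upper surface of cylinder; returns point & direction
    e3=np.array(p0[1]); e1=np.cross(dirn,e3)
    def res(p):
        a=p0[0]+p[0]*e1+p[1]*e3; u=dirn+p[2]*e1+p[3]*e3; u/=np.linalg.norm(u)
        w=pts-a; return np.linalg.norm(w-np.outer(w@u,u),axis=1)-r
    f=least_squares(res,[0,0,0,0],loss='soft_l1',f_scale=.0005); p=f.x
    u=dirn+p[2]*e1+p[3]*e3
    return p0[0]+p[0]*e1+p[1]*e3,u/np.linalg.norm(u),p,np.sqrt(np.mean(f.fun**2))
E
python3 - <<'E'
from fit import *
z=np.load('w3.npz');im,d,T=z['im'],z['d'],z['T'];c=calibration('wrist')
P=cloud(im,d,c,T)
hd=at_z([325.5,113],.045,c,T); tp=at_z([331,293],.045,c,T); L=np.linalg.norm(tp-hd); u=(tp-hd)/L; print('px',hd,tp,L)
m=np.zeros(d.shape,bool); m[118:270,305:350]=1; m&=(d>0)&(P[...,2]>.035)
w=white(im,P,m); pts=P[w]
mid=(hd+tp)/2
a,u2,p,rms=pinfit(pts,(mid,[0,0,1.]),u); print(len(pts),a,u2,p,rms)
u=u2*[1,1,0];u/=np.linalg.norm(u)
head=a+u*((hd-a)@u); 
q=tool(-u,np.array([0,0,-1.])); g=head+u*.013; g[2]=.034
print('grasp',g); np.savez('pin.npz',u=u,head=head,a=a)
env.reach(g+[0,0,.06],q); env.servo_line(g,v=.12); env.sleep(.1)
f0=monitor.observe()['contact_force']; eoat.gripper_to(0.0)
s=monitor.observe(); print(s['gripper_width'],s['finger_force'],(s['contact_force']-f0).round(2),s['tool_pos'].round(4),s['t'])
env.servo_line(g+[0,0,.03],v=.1)
s=monitor.observe(); c,T=campose('wrist',s); im,d=get_image('wrist'); cv2.imwrite('pics/w4.png',im[...,::-1]); np.savez('w4.npz',im=im,d=d,T=T,tp=s['tool_pos'],tr=s['tcp_rot'])
print(s['gripper_width'],s['t'])
E
```

```text
px [ 0.46227974 -0.29756271  0.045     ] [ 0.49194838 -0.18106391  0.045     ] 0.12021729699100316
1859 [ 0.47757509 -0.23943072  0.04585043] [0.25337705 0.9673663  0.00158501] [0.00047575 0.00085043 0.00680185 0.00158505] 0.0005861812518667993
grasp [ 0.46563836 -0.28500388  0.034     ]
0.006134765855987377 58.584213948925026 [ 0.68 -0.4   2.06] [ 0.4661 -0.2852  0.0343] 18.9917
0.0059381549664563734 19.4417
```

View pics/w4.png

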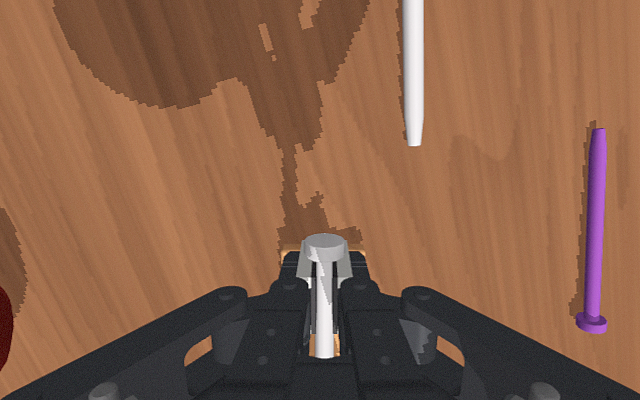

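The pin is in the jaws: head at (325,245), shank running down to (324,355) between the fingers.

```bash
python3 - <<'E'
from fit import *
z=np.load('w4.npz');im,d,T=z['im'],z['d'],z['T'];c=calibration('wrist')
Rt=R.from_quat(z['tr']).as_matrix()
P=(cloud(im,d,c,T)-z['tp'])@Rt
m=np.zeros(d.shape,bool); m[262:356,306:342]=1; m&=(d>0)&(abs(P[...,2]+.011)<.012)&(abs(P[...,1])<.01)
w=white(im,P,m); pts=P[w]
a,u,p,rms=pinfit(pts,(np.array([0,0,-.011]),np.array([0,0,-1.])),np.array([-1.,0,0]))
print(len(pts),'axis at tool x=0:',a,u,rms,pts.min(0),pts.max(0))
m=np.zeros(d.shape,bool); m[232:263,300:350]=1; m&=(d>0)&(abs(P[...,2]+.011)<.02)&(abs(P[...,1])<.01)
h=P[white(im,P,m)]; print('head x',np.percentile(h[:,0],[1,5,50,95,99]))
for v in (236,240,246,252,256,260,264,280,300,320,340): print(v,(P[v,318:332:4]*1e3).round(1).tolist())
E
```

```text
1584 axis at tool x=0: [ 0.          0.00064937 -0.01137148] [-9.99998932e-01 -2.35357672e-04  1.44239356e-03] 0.0014102044307413332 [-0.03213629 -0.00578909 -0.02285909] [ 0.01356556  0.00705519 -0.01031863]
head x [0.01139365 0.01281114 0.01723901 0.01917789 0.01938522]
236 [[18.8, -1.5, -7.5], [18.9, 0.0, -7.9], [19.3, 1.6, -8.8], [19.1, 3.2, -8.3]]
240 [[18.8, -1.5, -11.8], [18.9, 0.1, -11.9], [19.0, 1.6, -12.2], [19.1, 3.1, -12.3]]
246 [[18.7, -1.4, -17.2], [18.7, 0.1, -17.2], [19.3, 1.6, -18.8], [19.3, 3.0, -18.8]]
252 [[17.5, -1.3, -19.8], [17.1, 0.1, -19.1], [17.2, 1.6, -19.2], [17.6, 3.0, -20.1]]
256 [[15.8, -1.3, -19.7], [15.3, 0.1, -18.5], [16.0, 1.5, -20.0], [15.7, 3.0, -19.5]]
260 [[13.9, -1.4, -19.0], [13.7, 0.1, -18.6], [14.0, 1.6, -19.2], [13.8, 3.0, -18.7]]
264 [[10.4, -1.4, -15.0], [10.3, 0.1, -14.8], [10.2, 1.6, -14.7], [10.7, 3.1, -15.7]]
280 [[3.6, -1.5, -14.9], [3.8, 0.1, -15.2], [3.9, 1.6, -15.4], [3.0, 3.2, -13.8]]
300 [[-5.6, -1.5, -14.1], [-5.2, 0.0, -14.6], [-4.8, 1.6, -15.4], [-5.4, 3.2, -14.4]]
320 [[-14.4, -1.6, -14.3], [-14.0, 0.0, -15.0], [-13.5, 1.6, -15.6], [-14.6, 3.2, -14.0]]
340 [[-23.2, -1.6, -15.0], [-23.4, 0.0, -14.7], [-22.9, 1.6, -15.5], [-23.5, 3.3, -14.6]]
```

Measured against the gripped pin, the wrist camera reads about 0.65 mm towards -hx and 0.7 mm high. The wall touch at nudge time agrees. I correct the hinge frame for that, move to the pre-insert pose and insert with force monitoring.

```bash
python3 - <<'E'
from h import *
M=M+.00065*hx-.0007*hz; np.savez('HM.npz',H=H,M=M)
import h; h.M=M
q=tool(-hy,-hz); st=monitor.observe()
P=lambda yh,dx=0,dz=0: hw([dx,yh+.013,-.0107+dz])
print(solver.ik(P(-.16),q) is not None)
env.servo_line(st['tool_pos']+[0,0,.1],v=.3)
env.reach(P(-.118-.035),q); env.servo_line(P(-.118-.006),v=.1); env.sleep(.2)
f0=F(); print('f0',f0.round(2),monitor.observe()['t'])
im,_=get_image('wrist'); cv2.imwrite('pics/w5.png',im[...,::-1])
yh=-.124
while yh<-.0271:
    yh=min(yh+(.002 if yh<-.10 else .004),-.027)
    env.servo_line(P(yh),v=.05); f=F()-f0
    o=monitor.observe(); tp=(o['tool_pos']-M)@H
    print(round((yh+.118)*1e3,1),(tp*1e3).round(1),f.round(1))
    if np.linalg.norm(f)>9: break
print(o['gripper_width'],o['t'])
E
```

```text
True
f0 [-0.18 -0.91 -0.56] 21.525
-4.0 [  -0.  -109.   -10.7] [0.5 2.2 0.7]
-2.0 [  -0.  -106.9  -10.7] [0.6 0.6 0. ]
0.0 [   0.  -104.9  -10.7] [0.4 0.5 0.4]
2.0 [  -0.  -102.9  -10.7] [0.4 0.5 0.1]
4.0 [   0.  -100.9  -10.7] [0.4 0.8 0.3]
6.0 [ -0.  -98.9 -10.7] [-0.7  1.1 -0.3]
8.0 [ -0.  -96.9 -10.7] [0.4 0.5 0.4]
10.0 [ -0.  -94.9 -10.7] [ 0.   1.2 -0.5]
12.0 [ -0.  -92.9 -10.7] [1.2 0.9 1. ]
14.0 [ -0.  -90.9 -10.7] [ 0.1  1.4 -0.2]
16.0 [ -0.  -88.9 -10.7] [-0.2  1.8 -0. ]
18.0 [  0.  -86.9 -10.7] [-0.2  1.   0.3]
22.0 [ -0.  -82.8 -10.7] [0.2 1.5 0.2]
26.0 [ -0.  -78.8 -10.7] [0.2 1.6 0. ]
30.0 [ -0.  -74.8 -10.7] [-0.6  0.8  0.6]
34.0 [ -0.  -70.8 -10.7] [-0.5  0.7  0.2]
38.0 [ -0.  -66.8 -10.8] [ 0.   0.3 -0.2]
42.0 [ -0.  -62.8 -10.7] [-0.1  1.8  0.1]
46.0 [ -0.  -58.8 -10.8] [0.3 1.3 1.7]
50.0 [ -0.  -54.8 -10.7] [ 0.1  1.4 -0. ]
54.0 [ -0.  -50.8 -10.8] [-0.5  2.   0.3]
58.0 [ -0.  -46.8 -10.7] [1.1 1.1 0.2]
62.0 [ -0.  -42.8 -10.8] [ 0.5  1.8 -0.5]
66.0 [ -0.  -38.8 -10.7] [ 0.1  1.  -0.7]
70.0 [ -0.  -34.8 -10.8] [ 0.1  0.2 -0.1]
74.0 [ -0.  -30.8 -10.7] [0.1 1.3 0.3]
78.0 [ -0.  -26.8 -10.8] [-0.3  1.   0.7]
82.0 [ -0.  -22.8 -10.7] [ 1.   1.2 -0.2]
86.0 [ -0.  -18.8 -10.8] [ 0.3  1.6 -0.6]
90.0 [ -0.  -14.8 -10.7] [ 0.2  1.2 -0.1]
91.0 [ -0.  -14.  -10.7] [0.5 1.  0.3]
0.005670389189146813 29.325
```

It went in smoothly with almost no force. I'll confirm the pin is actually inside the hinge before letting go.

```bash
python3 - <<'E'
from h import *
im,d=get_image('wrist'); im2,_=get_image('scene')
b=cv2.resize(im2[160:270,290:400],(400,400),interpolation=cv2.INTER_CUBIC)
a=cv2.resize(im[200:400,220:420],(400,400),interpolation=cv2.INTER_CUBIC)
cv2.imwrite('pics/c6.png',np.hstack([a,b])[...,::-1])
E
```

```text
(no output)
```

View pics/c6.png

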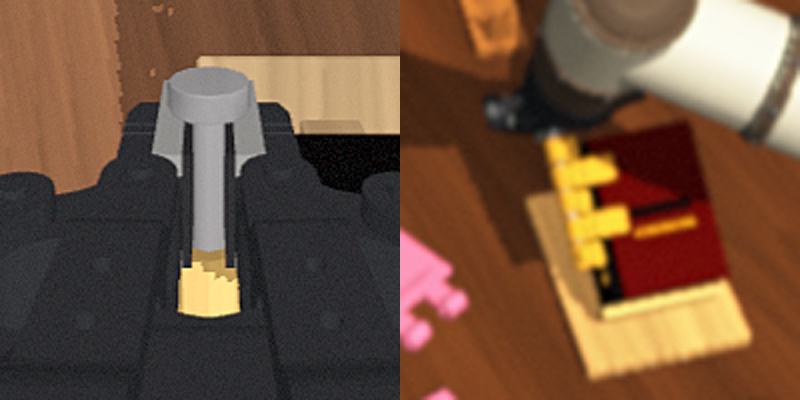

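The picture shows the shank entering the brass mouth at (210,250) in the left crop, with the lid in line in the right crop. Next: release, back off, and push the head home with closed fingers.

```bash
python3 - <<'E'
from h import *
q=tool(-hy,-hz)
eoat.gripper_to(.035); env.sleep(.2)
env.servo_line(hw([0,-.014,.045]),v=.2)
eoat.gripper_to(0.0)
env.servo_line(hw([0,-.056,.045]),v=.2); env.servo_line(hw([0,-.056,-.001]),v=.2); env.sleep(.15)
f0=F(); print('f0',f0.round(2),monitor.observe()['t'])
y=-.056
while y<-.008:
    y+=.002 if y<-.046 else .001
    env.servo_line(hw([0,y,-.001]),v=.04)
    f=F()-f0; o=monitor.observe(); tp=(o['tool_pos']-M)@H
    print(round(y*1e3,1),(tp*1e3).round(1),f.round(1))
    if f[1]<-13: break
print(o['t'])
E
```

```text
f0 [-0.11 -0.43  0.18] 31.7667
-54.0 [  0.2 -53.7  -0.4] [-0.5  0.2 -0.2]
-52.0 [  0.  -51.9  -1. ] [-0.1  0.1  0.6]
-50.0 [ -0.  -49.9  -1. ] [ 0.3  0.9 -0.7]
-48.0 [  0.  -47.9  -1. ] [ 0. -0.  0.]
-46.0 [ -0.  -45.9  -1. ] [0.4 0.4 0.3]
-45.0 [  0. -45.  -1.] [-0.3  1.1 -0.1]
-44.0 [ -0. -44.  -1.] [ 0.7  0.4 -0.1]
-43.0 [  0.  -42.9  -1. ] [ 0.   0.1 -1.1]
-42.0 [ -0. -42.  -1.] [-0.2  0.7 -0.1]
-41.0 [ -0.  -40.9  -1. ] [-0.   0.2 -0.6]
-40.0 [ -0.  -39.9  -1. ] [ 0.1  0.3 -0.1]
-39.0 [  0.  -38.9  -1. ] [0.6 0.4 0.5]
-38.0 [ -0.  -37.9  -1. ] [-0.4 -0.3  0.1]
-37.0 [ -0.  -36.9  -1. ] [-0.4 -0.   0.1]
-36.0 [ -0. -36.  -1.] [ 0.7  0.7 -0.3]
-35.0 [  0. -35.  -1.] [ 0.1 -0.1 -0.7]
-34.0 [  0. -34.  -1.] [-0.5 -0.3  0.1]
-33.0 [  0. -33.  -1.] [-0.3  0.1  0.2]
-32.0 [ -0. -32.  -1.] [ 0.3 -0.9 -0. ]
-31.0 [  0.  -30.9  -1. ] [0.2 0.4 0.7]
-30.0 [  0.  -29.9  -1. ] [ 0.6 -1.1  1. ]
-29.0 [  0.  -28.8  -1. ] [-0.5 -0.9 -0.1]
-28.0 [  0.  -27.8  -1. ] [ 0.3  0.1 -0.3]
-27.0 [  0.  -26.7  -1.1] [ 0.7  0.4 -0. ]
-26.0 [  0.  -25.8  -1. ] [-0.2  0.4  0.1]
-25.0 [  0.  -24.9  -1. ] [ 0.8 -0.   0. ]
-24.0 [ -0.1 -24.2  -1. ] [0.6 0.1 0.2]
-23.0 [ -0.1 -23.5  -1.1] [ 0.8 -3.4 -0.1]
-22.0 [ -0.1 -22.2  -1.1] [-0.2 -2.4  0.2]
-21.0 [ -0.  -20.9  -1. ] [ 1.1 -1.6 -0.7]
-20.0 [  0.  -19.8  -1. ] [ 0.2 -2.5 -0.3]
-19.0 [ -0.  -18.8  -1. ] [ 0.8 -3.  -0.1]
-18.0 [  0.  -17.8  -1. ] [ 0.1 -1.9 -0.6]
-17.0 [  0.  -16.8  -1. ] [ 0.  -2.3  0.5]
-16.0 [  0.  -15.8  -1.1] [-0.2 -2.1  0.7]
-15.0 [  0.  -14.8  -1. ] [ 0.3 -2.5 -1.3]
-14.0 [  0.  -14.7  -1. ] [ 1.3 -5.2 -0.3]
-13.0 [ -0.  -14.6  -0.9] [ 1.5 -8.2  0.1]
-12.0 [ -0.1 -14.6  -1. ] [  1.3 -10.2   0.4]
-11.0 [ -0.1 -14.6  -0.9] [  3.2 -14.   -0.9]
41.7667
```

```bash
python3 - <<'E'
from fit import *
env.servo_line(hw([0,-.03,-.001]),v=.1); env.servo_line(hw([0,-.05,.05]),v=.25); eoat.gripper_to(.06)
q=tool(-hy,-hz); env.reach(look(hw([-.02,.03,0]),q,.20),q); env.sleep(.2)
st=monitor.observe(); c,T=campose('wrist',st); im,d=get_image('wrist')
T=T.copy(); T[:3,3]+=.00065*hx-.0007*hz
H2,M2,y0,b,l1,l2,s=hinge(im,d,c,T,H,M); print(y0,b,l1,l2)
P=cloud(im,d,c,T);Q=(P-M)@H
w=white(im,P,(d>0)&(abs(Q[...,0])<.015)&(Q[...,1]<.02)&(Q[...,1]>-.06)&(abs(Q[...,2])<.02))
print('head y,z',np.percentile(Q[w],[1,5,50,95,99],axis=0).round(4).tolist(),w.sum(),st['t'])
px=proj(hw([-.02,.03,0]),c,T); cv2.imwrite('pics/w7.png',cv2.resize(im[60:300,180:460],None,fx=2,fy=2)[...,::-1])
E
```

```text
1.734723475976807e-17 (array([-8.47252819e-05, -1.64188353e-03,  1.95899096e-04]), 1331) (array([ 3.45940939e-05, -1.43302300e-03,  2.06231920e-04]), 652) (array([-0.00020471,  0.01014639,  0.00022718]), 539)
head y,z [[-0.0077, -0.0059, -0.0024], [-0.0072, -0.0059, -0.0015], [-0.0006, -0.0034, 0.0054], [0.0061, -0.0003, 0.0073], [0.0067, -0.0001, 0.0077]] 350 43.75
```

View pics/w7.png

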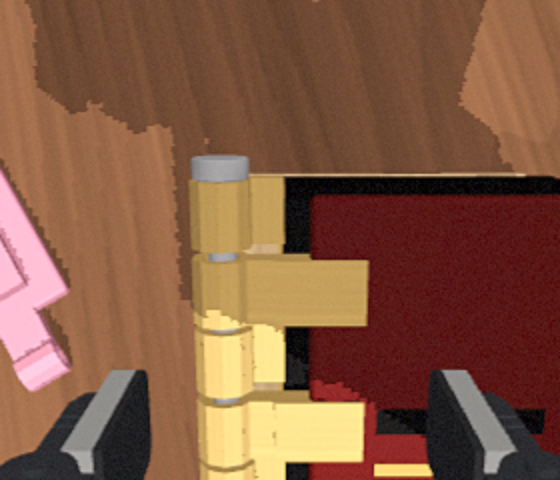

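The head sits flush on the first knuckle at (220,168), measured from y = -5.9 to 0 mm. Steel shows in each gap in view, the knuckles are in line, and the robot is clear.

```bash
python3 -c "
from h import *
print(order.job_done(), monitor.observe()['t'])"
```

```text
the job is handed in; nothing more can be done
the job is handed in; nothing more can be done
```

I nudged the lid into line, slid the steel pin through the hinge and pushed its head home past the catch against the first knuckle. The gripper is clear of everything, and I handed the job in at about 44 s (limit 69 s); no verdict came back.

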